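Clamp the cast elbow evenly with four T-bar nuts

TASK

Clamp the cast elbow's flange evenly: tighten its four T-bar nuts clockwise in two rounds, first each one about half way, and only when all four are there each one fully home to its stop. In both rounds work crosswise, following the first nut with the one diagonally opposite it and then doing the other two. Leave the spare elbow, can, file and grinder where they are.

Things in the scene. Friction and masses are not known exactly. Their poses are not given: they have to be found in the camera images.
- fixture_mid (a point): centre of the top face of the elbow's square aluminium flange (178 x 178 mm, top 34 above the table), z up, x towards the elbow's outlet. It sits on a fixed square steel base plate (200 x 200 x 20). All rigid; it may face any way. A stud with a T-bar nut stands at each corner
- outlet (a point): centre of the fixed elbow's outlet face, 98 mm from the fixture's centre along its x, 80 above the table. The pipe (48 in diameter, 52 at its foot) rises from the flange's centre and bends to the fixture's x, ending in a collar 56 in diameter and 12 long; the elbow's highest point is 108 above the table
- nut_a (a joint): T-bar nut A on the +x +y stud, diagonally opposite nut C. Angle in rad: 0 slack, grows clockwise seen from above, hard stop (fully tight) at 2.25; starts at 0 to 0.45. Takes 0.15 N m, stays where left, does not rise or sink. At 0 the bar lies along the fixture's x, pip end to +x: its heading is the fixture's yaw minus this angle
- nut_a_bar (a point): centre of nut A's bar, at (70, 70) mm in the fixture's x, y, 68 above the table; x along the bar to its pip end, z up. The dark steel bar is 52 long, 12 thick, 28 high (54 to 82 mm above the table; stud end and pip to 88), on a stem 12 in diameter and a foot disc 28 in diameter whose top is 39.5 above the table
- nut_b (a joint): T-bar nut B on the -x +y stud, diagonally opposite nut D. Angle in rad: 0 slack, grows clockwise seen from above, hard stop (fully tight) at 2.25; starts at 0 to 0.45. Takes 0.15 N m, stays where left, does not rise or sink. At 0 the bar lies along the fixture's x, pip end to +x: its heading is the fixture's yaw minus this angle
- nut_b_bar (a point): centre of nut B's bar, at (-70, 70) mm in the fixture's x, y, 68 above the table; x along the bar to its pip end, z up. The dark steel bar is 52 long, 12 thick, 28 high (54 to 82 mm above the table; stud end and pip to 88), on a stem 12 in diameter and a foot disc 28 in diameter whose top is 39.5 above the table
- nut_c (a joint): T-bar nut C on the -x -y stud, diagonally opposite nut A. Angle in rad: 0 slack, grows clockwise seen from above, hard stop (fully tight) at 2.25; starts at 0 to 0.45. Takes 0.15 N m, stays where left, does not rise or sink. At 0 the bar lies along the fixture's x, pip end to +x: its heading is the fixture's yaw minus this angle
- nut_c_bar (a point): centre of nut C's bar, at (-70, -70) mm in the fixture's x, y, 68 above the table; x along the bar to its pip end, z up. The dark steel bar is 52 long, 12 thick, 28 high (54 to 82 mm above the table; stud end and pip to 88), on a stem 12 in diameter and a foot disc 28 in diameter whose top is 39.5 above the table
- nut_d (a joint): T-bar nut D on the +x -y stud, diagonally opposite nut B. Angle in rad: 0 slack, grows clockwise seen from above, hard stop (fully tight) at 2.25; starts at 0 to 0.45. Takes 0.15 N m, stays where left, does not rise or sink. At 0 the bar lies along the fixture's x, pip end to +x: its heading is the fixture's yaw minus this angle
- nut_d_bar (a point): centre of nut D's bar, at (70, -70) mm in the fixture's x, y, 68 above the table; x along the bar to its pip end, z up. The dark steel bar is 52 long, 12 thick, 28 high (54 to 82 mm above the table; stud end and pip to 88), on a stem 12 in diameter and a foot disc 28 in diameter whose top is 39.5 above the table
- spare_mid (a point): spare cast elbow, loose, standing on its round foot flange (84 in diameter), 103 high, outlet reaching 98 from the foot's axis towards its x; this point is 50 up and 20 from the foot's axis towards its x. Bystander
- can_mid (a point): centre of a loose grey can, 64 in diameter, 110 high, upright. Bystander
- file_mid (a point): loose flat file lying along its x, 270 long (from -125 at the wooden handle to +145 at the blade's end), 28 wide, 24 high; this point is 6 above the table. Bystander
- grinder_mid (a point): loose angle grinder lying along its x, from -135 to +117, body 56 wide and 52 high, its disc (104 in diameter, centre at +65) uppermost, top at 67; this point is 30 above the table. Bystander

How it is judged (in metres and radians):
On the way:
1. first round: all four nuts about half way (0.7 to 1.65 rad) (value of joint nut_a between 0.7 and 1.65 rad and value of joint nut_b between 0.7 and 1.65 rad and value of joint nut_c between 0.7 and 1.65 rad and value of joint nut_d between 0.7 and 1.65 rad), for 0.2 s.
At the end, for the whole second after the job is handed in: All four nuts are at their stops (joint above 2.05 of 2.25 rad) and still; the spare elbow, can, file and grinder are within 20 mm of where they began (value of joint each of nut_a, nut_b, nut_c, nut_d above 2.05 rad and velocity of joint each of nut_a, nut_b, nut_c, nut_d below 0.05 rad/s and distance of each of spare_mid, can_mid, file_mid, grinder_mid from where it was at the start of the episode below 0.02 m); the robot touches nothing.
It fails at once if one nut is beyond the half-way range (over 1.65 rad) while another has not reached it (under 0.7 rad) ((value of joint nut_a above 1.65 rad and value of joint any of nut_b, nut_c, nut_d below 0.7 rad) or (value of joint nut_b above 1.65 rad and value of joint any of nut_a, nut_c, nut_d below 0.7 rad) or (value of joint nut_c above 1.65 rad and value of joint any of nut_a, nut_b, nut_d below 0.7 rad) or (value of joint nut_d above 1.65 rad and value of joint any of nut_a, nut_b, nut_c below 0.7 rad)).
It fails at once if first round not crosswise: two neighbouring nuts are over 0.7 rad while both others are under it ((value of joint each of nut_a, nut_b above 0.7 rad and value of joint each of nut_c, nut_d below 0.7 rad) or (value of joint each of nut_a, nut_d below 0.7 rad and value of joint each of nut_b, nut_c above 0.7 rad) or (value of joint each of nut_a, nut_b below 0.7 rad and value of joint each of nut_c, nut_d above 0.7 rad) or (value of joint each of nut_a, nut_d above 0.7 rad and value of joint each of nut_b, nut_c below 0.7 rad)).
It fails at once if second round not crosswise: two neighbouring nuts are over 1.75 rad while both others are under it ((value of joint each of nut_a, nut_b above 1.75 rad and value of joint each of nut_c, nut_d below 1.75 rad) or (value of joint each of nut_a, nut_d below 1.75 rad and value of joint each of nut_b, nut_c above 1.75 rad) or (value of joint each of nut_a, nut_b below 1.75 rad and value of joint each of nut_c, nut_d above 1.75 rad) or (value of joint each of nut_a, nut_d above 1.75 rad and value of joint each of nut_b, nut_c below 1.75 rad)).
It fails at once if the spare elbow, can, file or grinder is moved by more than 20 mm (distance of any of spare_mid, can_mid, file_mid, grinder_mid from where it was at the start of the episode above 0.02 m).
It also fails if it takes over 72 s, if anything falls off the work surface, if the arm or the gripper's body presses on something with over 40 N, if the wrist force passes 120 N, or if a joint passes its speed limit or range.

ROBOT

A 6-joint arm with a two-finger parallel gripper is mounted at the origin on the work surface. World frame = base frame: x ahead of the robot, y to its left, z up, the work surface at z = 0. Lengths are in mm, angles in rad, forces in N, time in s.
With the tool pointing down it reaches from about 275 to 1000 mm from the base axis. Payload 8.4 kg.
Tool frame: the origin (TCP) lies midway between the tips of the shut fingers; the grasp point (between the pads) lies grip_depth behind it (grip_depth is the distance from the TCP to the grasp point, in mm); z points along the fingers, y is the line along which they close (so a half turn about z gives the same grasp; the last joint's range is limited). The gripper opens to 85 mm and grips with 20 to 120 N. Pads are 22 mm wide; open, the fingers measure 114 mm over their backs; the gripper's body (76 mm by 85 mm) begins 54 mm behind the grasp point. The pads swing forward as they close: fully open they stand 13 mm farther back than shut.
Start: joints at [-0.002, 0.353, 1.633, -0, 1.155, -0.002], TCP at [625.002, -0, 231.281] pointing down, gripper open.
Joint ranges: [-2.63, 2.63], [-0.92, 2.1], [0.06, 2.66], [-1.3, 4.44], [0, 2.69], [-3.02, 3.02]. Speed limits (rad/s): [2.22, 2.22, 2.79, 3.14, 3.14, 3.14].

INTERFACE

Orientations are given as [roll, pitch, yaw] about the fixed x, y, z axes, in that order (R = Rz(yaw) Ry(pitch) Rx(roll)).
In Python, from rig import * gives the robot as it stands.
- The arm moves only by the shell command python3 -m creep 'ROWS' [FORCE]. ROWS is JSON, a list of rows, each an object of numbers: "x", "y", "z": the shift along the tool's x, y, z in mm; "rx", "ry", "rz": the turn, a rotation vector about the tool's x, y, z in rad; "hand": the finger opening in mm, from 0 to 85.4. A call has 1 to 20 rows; each row shifts and turns the commanded pose from where the row before left it, along the tool's axes as they then stand; what a row does not reach is not made up. A row lasts 1/8 s, in which the tool goes at most 62.5 mm and 10.7 degrees, less where a joint would pass 70% of its speed; a pose out of reach is approached as far as the arm can. A call with a gripper value outside its range is refused whole. The fingers move at their own pace and stop on an object; FORCE is the grip in N (left out, the last holds). Time passes only in rows, so rows that do not move let the fingers close. It gives the time, the measured TCP pose, the force, the opening and the grip force at its end, in the units of the state.
- sense(): the state, without advancing time (a new reading comes with each control period).
- grab_frame(name): name is "scene" or "side" or "wrist"; returns the picture (384x512x3 uint8, red, green, blue); there is no depth.
- get_calibration(name): a dict with "K" (3x3 intrinsics, pixels), "R" (3x3) and "t" (3): a world point X has camera coordinates R X + t. Camera axes: x right, y down, z forward; pixel columns grow to the right and rows downward; lengths in mm; the calibration is good to about 2 mm. A picture is of the moment at which its call begins: read the wrist's pose just before it. get_calibration takes no time and is no camera call; for the wrist camera it gives the pose at the moment of the call.
- sign_off(): hands the job in; it is judged then, once.
The state is a dict: "clock": time; "qpos": joint angles; "qvel": joint speeds; "joint_efforts": joint torques, N m; "eef_pos": TCP position; "tcp_rot": TCP orientation; "contact_force": force on the tool from outside, world axes, zero at the start; "wrist_torque": the same for the moment, N m; "opening": opening from 0.0 (shut) to 1.0 (fully open); "grasp_force": force on a finger pad.
Only numpy, scipy, OpenCV 4.12 (cv2) and the standard library are available. Lean on these libraries where they do the work, as an engineer would, in place of code of your own. Each camera call takes 0.05 s, during which the arm holds its last target. There are 200 camera calls.

## Working session

There is one attempt and no reset: what is moved stays moved. The work goes in short steps, Python scripts to look and compute and a shell command to move; the robot and the scene stay as the last step left them, time stands still between calls to the robot, and variables do not carry over. Pictures are saved under pics/ and viewed, at most 10 in all, crops included, and the job is handed in when it is done.

```bash
ls; mkdir -p pics
python3 - <<'E'
from rig import *
import cv2,numpy as np
s=sense();print(s)
for n in("scene","side","wrist"):
    c=get_calibration(n);im=grab_frame(n);cv2.imwrite(f"pics/{n}0.png",im[:,:,::-1]);print(n,c)
a=[cv2.imread(f"pics/{n}0.png") for n in("scene","side","wrist")]
E
```

```text
pics
{'clock': 0.0, 'qpos': array([-2.38353073e-03,  3.53631071e-01,  1.63415887e+00,  1.17587833e-05,
        1.15521388e+00, -2.37466827e-03]), 'qvel': array([-1.26103459e-03, -6.23266167e-04,  9.01057967e-05,  1.15430268e-03,
       -7.15182769e-04, -5.58392650e-04]), 'joint_efforts': array([-2.03471049e-03, -6.05236173e+01, -3.42063046e+01, -2.62302356e-04,
        9.48130677e-03,  3.61521288e-06]), 'eef_pos': array([6.24505396e+02, 1.51603805e-02, 2.30561772e+02]), 'tcp_rot': array([-3.14018152e+00, -1.41021927e-05,  1.57078270e+00]), 'contact_force': array([-0.09826876, -0.39605836,  0.86647842]), 'wrist_torque': array([-1.56293451e-02,  2.35147254e-05, -5.48583713e-03]), 'grasp_force': 0.0, 'opening': 0.9998936724756241}
scene {'K': array([[484.11323908,   0.        , 263.5851898 ],
       [  0.        , 484.11323908, 192.25047473],
       [  0.        ,   0.        ,   1.        ]]), 'R': array([[ 0.85146185,  0.52431727,  0.010204  ],
       [ 0.43236792, -0.69086426, -0.57945194],
       [-0.29676708,  0.4977931 , -0.81494253]]), 't': array([-503.61529372, -208.75834743, 1207.42540261])}
side {'K': array([[365.80407076,   0.        , 255.79208711],
       [  0.        , 365.80407076, 190.14563144],
       [  0.        ,   0.        ,   1.        ]]), 'R': array([[-0.95244757, -0.30403669, -0.02013247],
       [-0.19450624,  0.65752362, -0.72789424],
       [ 0.23454413, -0.68936521, -0.6853938 ]]), 't': array([579.03876975, 153.86682003, 782.41600273])}
wrist {'K': array([[269.10048735,   0.        , 256.72528598],
       [  0.        , 269.10048735, 189.15784104],
       [  0.        ,   0.        ,   1.        ]]), 'R': array([[ 0.99999839, -0.00143875, -0.00107626],
       [-0.00105892, -0.95584004,  0.29388553],
       [-0.00145156, -0.29388392, -0.95584002]]), 't': array([-624.75390304,  -37.08916892,  379.40940013])}
```

View pics/scene0.png

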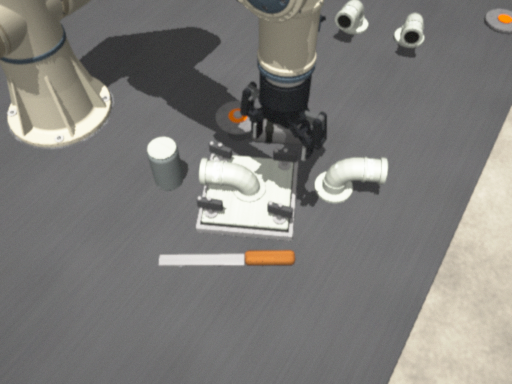

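View pics/side0.png

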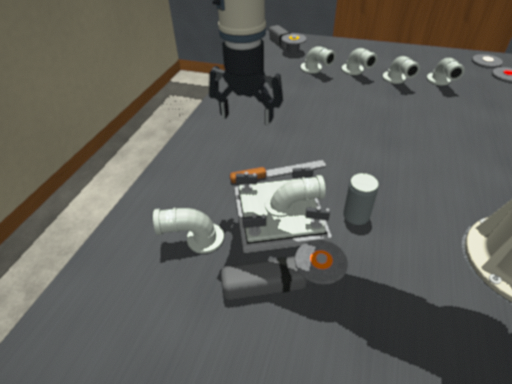

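View pics/wrist0.png

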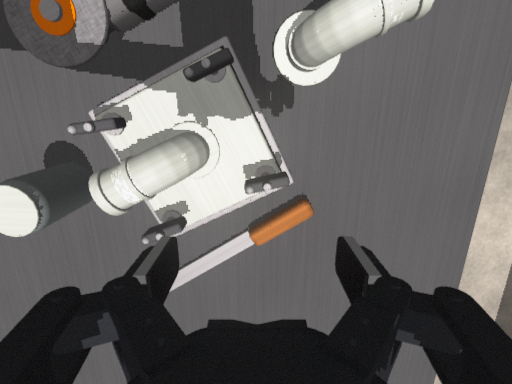

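The wrist view shows the fixture with its outlet facing lower left. The bars are at about A (164,231), B (266,184), C (209,66) and D (97,126). The can is at (20,210), the grinder at the top left, the file below, and the spare at (310,50).

```bash
cat > h.py <<'E'
from rig import *
import cv2,numpy as np
def ray(c,uv,z):
    C=-c["R"].T@c["t"]; d=c["R"].T@np.linalg.inv(c["K"])@np.array([*uv,1.]); return (C+d*(z-C[2])/d[2])[:2]
def proj(c,X):
    p=c["K"]@(c["R"]@np.asarray(X,float)+c["t"]); return p[:2]/p[2]
L=np.array([[70,70],[-70,70],[-70,-70],[70,-70.]])
def fit(P,L=L):
    a=L-L.mean(0);b=P-P.mean(0);U,_,V=np.linalg.svd(a.T@b);D=np.diag([1,np.linalg.det(V.T@U.T)])
    R=V.T@D@U.T;t=P.mean(0)-R@L.mean(0);return R,t,np.arctan2(R[1,0],R[0,0]),P-(L@R.T+t)
E
python3 - <<'E'
from h import *
import rig
print([n for n in dir(rig) if n[0]!='_'], getattr(rig,'grip_depth',None))
c=get_calibration("wrist")
P=np.array([ray(c,p,82) for p in[(164,231),(266,184),(209,66),(97,126)]])
R,t,y,r=fit(P);print(P,t,y,r)
im=cv2.imread("pics/wrist0.png")
o=cv2.resize(im[20:260,60:310],None,fx=3,fy=3,interpolation=cv2.INTER_CUBIC)
cv2.imwrite("pics/wc.png",o[:600])
print("can",ray(c,(20,208),110),"grinder disc",ray(c,(55,14),67))
E
```

```text
['MotionError', 'get_calibration', 'grab_frame', 'grip_depth', 'sense', 'sign_off'] 18.700000000000003
[[514.64432544 -66.20815908]
 [635.35701157  -8.2557955 ]
 [577.76594546 113.53972623]
 [456.40385333  55.6373374 ]] [546.04278395  23.67827726] -2.6965140039679096 [[ 1.64489717  3.43096099]
 [-4.00316972  1.10928292]
 [-1.32019417 -3.45594837]
 [ 3.67846672 -1.08429554]]
can [377.36768182 -26.02952941] grinder disc [425.09352649 163.05166428]
```

```bash
python3 -m creep '[{"x":19,"y":-40},{"x":19,"y":-40},{},{},{}]'
python3 - <<'E'
from h import *
s=sense();c=get_calibration("wrist");im=grab_frame("wrist")
cv2.imwrite("pics/w1.png",im[:,:,::-1]);np.savez("w1",**c);print(s["eef_pos"],s["tcp_rot"],s["qvel"].max())
u,v=proj(c,[546,24,60]).astype(int);print(u,v)
y0=max(v-125,0);x0=max(u-150,0)
cv2.imwrite("pics/w1c.png",cv2.resize(im[y0:y0+250,x0:x0+300,::-1],None,fx=2.4,fy=2.4,interpolation=cv2.INTER_CUBIC));print(x0,y0)
E
```

```text
[ 6.24617183e+02 -6.04274685e-03  2.30697885e+02] [-3.14046493e+00 -1.18668483e-05  1.57078033e+00] 0.0010434391752300704
189 152
39 27schema error: expected keys x, y, z, rx, ry, rz, hand
```

View pics/w1c.png

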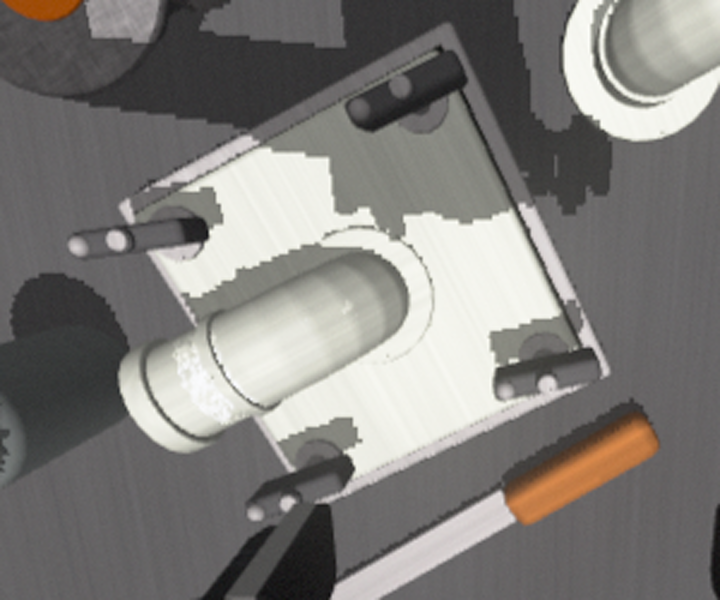

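The crop shows the bright stud ends and pips clearly. Stud then pip, in crop pixels: A (289,502)/(256,512), B (547,383)/(505,390), C (400,85)/(357,110), D (118,240)/(78,245). I'll use these directly.

```bash
cat >> h.py <<'E'
def tgt(pos,psi):
    "shift in tool axes from the measured pose, then turn"
    s=sense();p=s["tcp_rot"][2];d=np.array(pos)-s["eef_pos"];R=np.array([[np.cos(p),np.sin(p),0],[np.sin(p),-np.cos(p),0],[0,0,-1]])
    rz=p-psi; rz=rz
    return (R.T@d).round(1),round(rz,3),round((rz+np.pi)%(2*np.pi)-np.pi,3)
E
python3 - <<'E'
from h import *
c=np.load("w1.npz")
f=lambda p:(np.array(p)+.5)/2.4+[39,27]-.5
S=[(289,502),(547,383),(400,85),(118,240)];Q=[(256,512),(505,390),(357,110),(78,245)]
P=np.array([ray(c,f(p),88) for p in S]);Qw=np.array([ray(c,f(p),88) for p in Q])
R,t,y,r=fit(P);print("fix",t,y,r.round(1))
h=np.arctan2(*(Qw-P).T[::-1]);print("len",np.linalg.norm(Qw-P,axis=1),"head",h,"ang",(y-h+np.pi)%(2*np.pi)-np.pi)
print((L@R.T+t).round(1))
print("outlet",ray(c,f((140,410)),80),R@[98,0]+t, "grinder",ray(c,f((45,5)),67))
E
```

```text
fix [543.04290299  23.20079708] -2.691433525467242 [[ 0.1  0.7]
 [-0.7  0.2]
 [-0.2 -0.5]
 [ 0.8 -0.4]]
len [17.62092733 19.64524319 20.30200132 17.80860009] head [-2.82997507 -2.97037343 -2.66699085 -3.02421795] ang [ 0.13854154  0.2789399  -0.02444268  0.33278443]
[[510.5 -70.3]
 [636.5  -9.4]
 [575.6 116.7]
 [449.6  55.8]]
outlet [441.15585974 -24.80578872] [454.80587117 -19.4398668 ] grinder [424.6899787  150.08122776]
```

```bash
python3 -m creep '[{"x":-23.4,"y":-38,"z":33,"hand":40},{"x":-23.4,"y":-38,"z":33},{"x":-23.4,"y":-38,"z":33},{"rz":-0.171},{"rz":-0.171},{"rz":-0.171},{"rz":-0.171},{"rz":-0.171},{"rz":-0.171},{"rz":-0.171},{"rz":-0.171},{"rz":-0.171},{"rz":-0.171},{"rz":-0.171},{"x":0},{"x":0}]'
python3 - <<'E'
from h import *
s=sense();print(s["eef_pos"],s["tcp_rot"],s["qpos"],s["opening"]);print(tgt([510.5,-70.3,50],-2.83))
E
```

```text
[6.24704798e+02 2.33714985e-02 2.30819712e+02] [-3.14069679e+00 -2.83189391e-05  1.57083443e+00] [-2.37807208e-03  3.53430877e-01  1.63384830e+00  2.85876749e-05
  1.15520941e+00 -2.42773651e-03] 1.0038068513136302
(array([ -70.3, -114.2,  180.8]), np.float64(4.401), np.float64(-1.882))schema error: expected keys x, y, z, rx, ry, rz, hand
```

```bash
python3 -m creep '[{"x":-23.4,"y":-38,"z":33,"rx":0,"ry":0,"rz":0,"hand":40},{"x":-23.4,"y":-38,"z":33,"rx":0,"ry":0,"rz":0,"hand":40},{"x":-23.4,"y":-38,"z":33,"rx":0,"ry":0,"rz":0,"hand":40},{"x":0,"y":0,"z":0,"rx":0,"ry":0,"rz":-0.171,"hand":40},{"x":0,"y":0,"z":0,"rx":0,"ry":0,"rz":-0.171,"hand":40},{"x":0,"y":0,"z":0,"rx":0,"ry":0,"rz":-0.171,"hand":40},{"x":0,"y":0,"z":0,"rx":0,"ry":0,"rz":-0.171,"hand":40},{"x":0,"y":0,"z":0,"rx":0,"ry":0,"rz":-0.171,"hand":40},{"x":0,"y":0,"z":0,"rx":0,"ry":0,"rz":-0.171,"hand":40},{"x":0,"y":0,"z":0,"rx":0,"ry":0,"rz":-0.171,"hand":40},{"x":0,"y":0,"z":0,"rx":0,"ry":0,"rz":-0.171,"hand":40},{"x":0,"y":0,"z":0,"rx":0,"ry":0,"rz":-0.171,"hand":40},{"x":0,"y":0,"z":0,"rx":0,"ry":0,"rz":-0.171,"hand":40},{"x":0,"y":0,"z":0,"rx":0,"ry":0,"rz":-0.171,"hand":40},{"x":0,"y":0,"z":0,"rx":0,"ry":0,"rz":0,"hand":40},{"x":0,"y":0,"z":0,"rx":0,"ry":0,"rz":0,"hand":40}]'
python3 - <<'E'
from h import *
s=sense();print(s["eef_pos"],s["tcp_rot"],s["qpos"],s["opening"]);print(tgt([510.5,-70.3,50],-2.83))
E
```

```text
clock: 2.2
eef_pos: [511.0, -70.2, 132.3]
tcp_rot: [3.142, -0.0, -2.835]
contact_force: [-0.5, -0.0, -0.2]
opening: 0.469
grasp_force: 0.0
[510.98220475 -70.18300315 132.25174888] [ 3.14155914e+00 -5.30146595e-05 -2.83511379e+00] [-1.39408294e-01  3.08381303e-01  1.95413333e+00  9.57686969e-06
  8.79140302e-01 -2.01668959e+00] 0.46909350813515466
(array([ 0.5,  0. , 82.3]), np.float64(-0.005), np.float64(-0.005))
```

```bash
python3 -m creep '[{"x":0,"y":0,"z":40,"rx":0,"ry":0,"rz":0,"hand":40},{"x":0,"y":0,"z":25,"rx":0,"ry":0,"rz":0,"hand":40},{"x":0,"y":0,"z":16,"rx":0,"ry":0,"rz":0,"hand":40},{"x":0,"y":0,"z":0,"rx":0,"ry":0,"rz":0,"hand":0},{"x":0,"y":0,"z":0,"rx":0,"ry":0,"rz":0,"hand":0},{"x":0,"y":0,"z":0,"rx":0,"ry":0,"rz":0,"hand":0},{"x":0,"y":0,"z":0,"rx":0,"ry":0,"rz":0,"hand":0},{"x":0,"y":0,"z":0,"rx":0,"ry":0,"rz":0,"hand":0}]' 60
```

```text
clock: 3.2
eef_pos: [511.3, -70.4, 51.7]
tcp_rot: [-3.141, 0.001, -2.831]
contact_force: [0.3, -4.0, -3.4]
opening: 0.126
grasp_force: 58.9
```

Gripped: an opening of 0.126 is about 11 mm, the bar's width. Next, the first half turn, then a check.

```bash
python3 -m creep '[{"x":0,"y":0,"z":0,"rx":0,"ry":0,"rz":0.15,"hand":0},{"x":0,"y":0,"z":0,"rx":0,"ry":0,"rz":0.15,"hand":0},{"x":0,"y":0,"z":0,"rx":0,"ry":0,"rz":0.15,"hand":0},{"x":0,"y":0,"z":0,"rx":0,"ry":0,"rz":0.15,"hand":0},{"x":0,"y":0,"z":0,"rx":0,"ry":0,"rz":0.15,"hand":0},{"x":0,"y":0,"z":0,"rx":0,"ry":0,"rz":0.15,"hand":0},{"x":0,"y":0,"z":0,"rx":0,"ry":0,"rz":0.15,"hand":0},{"x":0,"y":0,"z":0,"rx":0,"ry":0,"rz":0,"hand":0}]'
python3 - <<'E'
from h import *
s=sense();print(s["tcp_rot"],s["wrist_torque"])
# C from here: target above, with heading -2.68
print(tgt([575.6,116.7,132],-2.68))
E
```

```text
clock: 4.2
eef_pos: [510.9, -71.9, 51.7]
tcp_rot: [-3.14, 0.002, 2.4]
contact_force: [-1.6, -16.7, -1.9]
opening: 0.13
grasp_force: 58.7
[-3.13981490e+00  1.56281487e-03  2.40038240e+00] [-2.45698919  0.43670632 -0.13223413]
(array([ 79.6, 182.9, -80.3]), np.float64(5.08), np.float64(-1.203))
```

```bash
python3 -m creep '[{"x":0,"y":0,"z":0,"rx":0,"ry":0,"rz":0,"hand":40},{"x":0,"y":0,"z":0,"rx":0,"ry":0,"rz":0,"hand":40},{"x":0,"y":0,"z":0,"rx":0,"ry":0,"rz":0,"hand":40},{"x":0,"y":0,"z":-40,"rx":0,"ry":0,"rz":0,"hand":40},{"x":0,"y":0,"z":-40,"rx":0,"ry":0,"rz":0,"hand":40},{"x":20,"y":45.7,"z":0,"rx":0,"ry":0,"rz":0,"hand":40},{"x":20,"y":45.7,"z":0,"rx":0,"ry":0,"rz":0,"hand":40},{"x":20,"y":45.7,"z":0,"rx":0,"ry":0,"rz":0,"hand":40},{"x":20,"y":45.7,"z":0,"rx":0,"ry":0,"rz":0,"hand":40},{"x":0,"y":0,"z":0,"rx":0,"ry":0,"rz":-0.172,"hand":40},{"x":0,"y":0,"z":0,"rx":0,"ry":0,"rz":-0.172,"hand":40},{"x":0,"y":0,"z":0,"rx":0,"ry":0,"rz":-0.172,"hand":40},{"x":0,"y":0,"z":0,"rx":0,"ry":0,"rz":-0.172,"hand":40},{"x":0,"y":0,"z":0,"rx":0,"ry":0,"rz":-0.172,"hand":40},{"x":0,"y":0,"z":0,"rx":0,"ry":0,"rz":-0.172,"hand":40},{"x":0,"y":0,"z":0,"rx":0,"ry":0,"rz":-0.172,"hand":40},{"x":0,"y":0,"z":0,"rx":0,"ry":0,"rz":0,"hand":40},{"x":0,"y":0,"z":0,"rx":0,"ry":0,"rz":0,"hand":40}]'
python3 - <<'E'
from h import *
print(tgt([575.6,116.7,51],-2.68))
c=get_calibration("wrist");cv2.imwrite("pics/w2.png",grab_frame("wrist")[:,:,::-1]);np.savez("w2",**c)
E
```

```text
clock: 6.45
eef_pos: [575.1, 118.9, 131.3]
tcp_rot: [3.141, 0.0, -2.681]
contact_force: [-0.1, -0.4, 0.1]
opening: 0.468
grasp_force: 0.0
(array([ 0.5, -2.2, 80.3]), np.float64(-0.001), np.float64(-0.001))
```

View pics/w2.png

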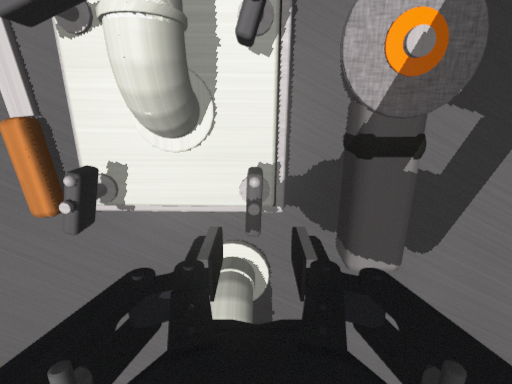

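Bar C (254,200) lies between the fingers and aligned with them. A (at 70,200 in this view it is B) and the others are clear. I'll check the spare's clearance before turning here.

```bash
python3 - <<'E'
from h import *
c=np.load("w1.npz");f=lambda p:(np.array(p)+.5)/2.4+[39,27]-.5
print("spare foot",ray(c,f((640,62)),8), ray(c,f((565,50)),8))
c=np.load("w2.npz");print(ray(c,(240,275),8))
E
python3 -m creep '[{"x":0,"y":-1.5,"z":40,"rx":0,"ry":0,"rz":0,"hand":40},{"x":0,"y":0,"z":24,"rx":0,"ry":0,"rz":0,"hand":40},{"x":0,"y":0,"z":16,"rx":0,"ry":0,"rz":0,"hand":40},{"x":0,"y":0,"z":0,"rx":0,"ry":0,"rz":0,"hand":0},{"x":0,"y":0,"z":0,"rx":0,"ry":0,"rz":0,"hand":0},{"x":0,"y":0,"z":0,"rx":0,"ry":0,"rz":0,"hand":0},{"x":0,"y":0,"z":0,"rx":0,"ry":0,"rz":0,"hand":0},{"x":0,"y":0,"z":0,"rx":0,"ry":0,"rz":0,"hand":0}]' 60
```

```text
spare foot [684.77373174 138.26440336] [646.32929646 143.85153279]
[682.2155071  150.28497417]
clock: 7.5
eef_pos: [576.4, 117.0, 51.7]
tcp_rot: [-3.141, 0.001, -2.678]
contact_force: [3.8, -4.4, -9.7]
opening: 0.131
grasp_force: 59.2
```

```bash
python3 -m creep '[{"x":0,"y":0,"z":0,"rx":0,"ry":0,"rz":0.15,"hand":0},{"x":0,"y":0,"z":0,"rx":0,"ry":0,"rz":0.15,"hand":0},{"x":0,"y":0,"z":0,"rx":0,"ry":0,"rz":0.15,"hand":0},{"x":0,"y":0,"z":0,"rx":0,"ry":0,"rz":0.15,"hand":0},{"x":0,"y":0,"z":0,"rx":0,"ry":0,"rz":0.15,"hand":0},{"x":0,"y":0,"z":0,"rx":0,"ry":0,"rz":0.15,"hand":0},{"x":0,"y":0,"z":0,"rx":0,"ry":0,"rz":0.15,"hand":0},{"x":0,"y":0,"z":0,"rx":0,"ry":0,"rz":0.15,"hand":0},{"x":0,"y":0,"z":0,"rx":0,"ry":0,"rz":0,"hand":0}]'
python3 - <<'E'
from h import *
s=sense();print(2*np.pi-2.6914-s["tcp_rot"][2])
print(tgt([636.5,-9.4,132],-2.97))
E
```

```text
clock: 8.62
eef_pos: [576.1, 114.8, 51.7]
tcp_rot: [-3.139, 0.003, 2.404]
contact_force: [3.4, -17.5, -5.8]
opening: 0.129
grasp_force: 59.4
1.187575073702456
(array([-128.2,  -51.4,  -80.3]), np.float64(5.374), np.float64(-0.909))
```

```bash
python3 -m creep '[{"x":0,"y":0,"z":0,"rx":0,"ry":0,"rz":0,"hand":40},{"x":0,"y":0,"z":0,"rx":0,"ry":0,"rz":0,"hand":40},{"x":0,"y":0,"z":0,"rx":0,"ry":0,"rz":0,"hand":40},{"x":0,"y":0,"z":-40,"rx":0,"ry":0,"rz":0,"hand":40},{"x":0,"y":0,"z":-40,"rx":0,"ry":0,"rz":0,"hand":40},{"x":-43.5,"y":-18,"z":0,"rx":0,"ry":0,"rz":0,"hand":40},{"x":-43.5,"y":-18,"z":0,"rx":0,"ry":0,"rz":0,"hand":40},{"x":-43.5,"y":-18,"z":0,"rx":0,"ry":0,"rz":0,"hand":40},{"x":0,"y":0,"z":0,"rx":0,"ry":0,"rz":-0.152,"hand":40},{"x":0,"y":0,"z":0,"rx":0,"ry":0,"rz":-0.152,"hand":40},{"x":0,"y":0,"z":0,"rx":0,"ry":0,"rz":-0.152,"hand":40},{"x":0,"y":0,"z":0,"rx":0,"ry":0,"rz":-0.152,"hand":40},{"x":0,"y":0,"z":0,"rx":0,"ry":0,"rz":-0.152,"hand":40},{"x":0,"y":0,"z":0,"rx":0,"ry":0,"rz":-0.152,"hand":40},{"x":0,"y":0,"z":0,"rx":0,"ry":0,"rz":0,"hand":40},{"x":0,"y":0,"z":0,"rx":0,"ry":0,"rz":0,"hand":40}]'
python3 - <<'E'
from h import *
print(tgt([636.5,-10.9,51],-2.97))
E
```

```text
clock: 10.62
eef_pos: [636.3, -10.0, 131.4]
tcp_rot: [3.142, 0.0, -2.968]
contact_force: [0.1, -0.4, -0.3]
opening: 0.467
grasp_force: 0.0
(array([ 0. , -0.9, 80.4]), np.float64(0.002), np.float64(0.002))
```

Descend, close, then turn B by 0.9, from 0.28 to about 1.18.

```bash
python3 -m creep '[{"x":0,"y":-1,"z":40,"rx":0,"ry":0,"rz":0,"hand":40},{"x":0,"y":0,"z":24,"rx":0,"ry":0,"rz":0,"hand":40},{"x":0,"y":0,"z":16,"rx":0,"ry":0,"rz":0,"hand":40},{"x":0,"y":0,"z":0,"rx":0,"ry":0,"rz":0,"hand":0},{"x":0,"y":0,"z":0,"rx":0,"ry":0,"rz":0,"hand":0},{"x":0,"y":0,"z":0,"rx":0,"ry":0,"rz":0,"hand":0},{"x":0,"y":0,"z":0,"rx":0,"ry":0,"rz":0,"hand":0},{"x":0,"y":0,"z":0,"rx":0,"ry":0,"rz":0,"hand":0},{"x":0,"y":0,"z":0,"rx":0,"ry":0,"rz":0.15,"hand":0},{"x":0,"y":0,"z":0,"rx":0,"ry":0,"rz":0.15,"hand":0},{"x":0,"y":0,"z":0,"rx":0,"ry":0,"rz":0.15,"hand":0},{"x":0,"y":0,"z":0,"rx":0,"ry":0,"rz":0.15,"hand":0},{"x":0,"y":0,"z":0,"rx":0,"ry":0,"rz":0.15,"hand":0},{"x":0,"y":0,"z":0,"rx":0,"ry":0,"rz":0.15,"hand":0},{"x":0,"y":0,"z":0,"rx":0,"ry":0,"rz":0,"hand":0}]' 60
python3 - <<'E'
from h import *
s=sense();print(2*np.pi-2.6914-s["tcp_rot"][2])
print(tgt([449.6,54.3,132],-3.02))
E
```

```text
clock: 12.5
eef_pos: [636.3, -10.9, 51.7]
tcp_rot: [3.141, -0.0, 2.418]
contact_force: [-0.3, 3.2, -5.7]
opening: 0.129
grasp_force: 59.2
1.173534131890341
(array([183.1, -74.7, -80.3]), np.float64(5.438), np.float64(-0.845))
```

```bash
python3 -m creep '[{"x":0,"y":0,"z":0,"rx":0,"ry":0,"rz":0,"hand":40},{"x":0,"y":0,"z":0,"rx":0,"ry":0,"rz":0,"hand":40},{"x":0,"y":0,"z":0,"rx":0,"ry":0,"rz":0,"hand":40},{"x":0,"y":0,"z":-40,"rx":0,"ry":0,"rz":0,"hand":40},{"x":0,"y":0,"z":-40,"rx":0,"ry":0,"rz":0,"hand":40},{"x":45.8,"y":-18.7,"z":0,"rx":0,"ry":0,"rz":0,"hand":40},{"x":45.8,"y":-18.7,"z":0,"rx":0,"ry":0,"rz":0,"hand":40},{"x":45.8,"y":-18.7,"z":0,"rx":0,"ry":0,"rz":0,"hand":40},{"x":45.8,"y":-18.7,"z":0,"rx":0,"ry":0,"rz":0,"hand":40},{"x":0,"y":0,"z":0,"rx":0,"ry":0,"rz":-0.169,"hand":40},{"x":0,"y":0,"z":0,"rx":0,"ry":0,"rz":-0.169,"hand":40},{"x":0,"y":0,"z":0,"rx":0,"ry":0,"rz":-0.169,"hand":40},{"x":0,"y":0,"z":0,"rx":0,"ry":0,"rz":-0.169,"hand":40},{"x":0,"y":0,"z":0,"rx":0,"ry":0,"rz":-0.169,"hand":40},{"x":0,"y":0,"z":0,"rx":0,"ry":0,"rz":0,"hand":40},{"x":0,"y":0,"z":0,"rx":0,"ry":0,"rz":0,"hand":40}]'
python3 - <<'E'
from h import *
print(tgt([449.6,54.3,51],-3.02))
cv2.imwrite("pics/w3.png",grab_frame("wrist")[:,:,::-1])
E
```

```text
clock: 14.5
eef_pos: [449.8, 54.0, 131.4]
tcp_rot: [-3.142, 0.0, -3.024]
contact_force: [-0.8, 0.6, 0.6]
opening: 0.471
grasp_force: 0.0
(array([ 0.2,  0.3, 80.4]), np.float64(-0.004), np.float64(-0.004))
```

View pics/w3.png

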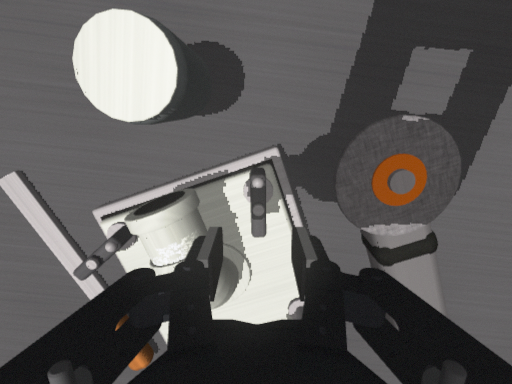

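D's bar (258,200) is aligned between the fingers, and the grinder disc and can are clear. Grip and turn by 0.9.

```bash
python3 -m creep '[{"x":0,"y":0,"z":40,"rx":0,"ry":0,"rz":0,"hand":40},{"x":0,"y":0,"z":24,"rx":0,"ry":0,"rz":0,"hand":40},{"x":0,"y":0,"z":16,"rx":0,"ry":0,"rz":0,"hand":40},{"x":0,"y":0,"z":0,"rx":0,"ry":0,"rz":0,"hand":0},{"x":0,"y":0,"z":0,"rx":0,"ry":0,"rz":0,"hand":0},{"x":0,"y":0,"z":0,"rx":0,"ry":0,"rz":0,"hand":0},{"x":0,"y":0,"z":0,"rx":0,"ry":0,"rz":0,"hand":0},{"x":0,"y":0,"z":0,"rx":0,"ry":0,"rz":0,"hand":0},{"x":0,"y":0,"z":0,"rx":0,"ry":0,"rz":0.15,"hand":0},{"x":0,"y":0,"z":0,"rx":0,"ry":0,"rz":0.15,"hand":0},{"x":0,"y":0,"z":0,"rx":0,"ry":0,"rz":0.15,"hand":0},{"x":0,"y":0,"z":0,"rx":0,"ry":0,"rz":0.15,"hand":0},{"x":0,"y":0,"z":0,"rx":0,"ry":0,"rz":0.15,"hand":0},{"x":0,"y":0,"z":0,"rx":0,"ry":0,"rz":0.15,"hand":0},{"x":0,"y":0,"z":0,"rx":0,"ry":0,"rz":0,"hand":0},{"x":0,"y":0,"z":0,"rx":0,"ry":0,"rz":0,"hand":40},{"x":0,"y":0,"z":0,"rx":0,"ry":0,"rz":0,"hand":40},{"x":0,"y":0,"z":0,"rx":0,"ry":0,"rz":0,"hand":40},{"x":0,"y":0,"z":-40,"rx":0,"ry":0,"rz":0,"hand":40},{"x":0,"y":0,"z":-40,"rx":0,"ry":0,"rz":0,"hand":40}]' 60
python3 - <<'E'
from h import *
s=sense();print(2*np.pi-2.6914-s["tcp_rot"][2])
print(tgt([510.5,-71.8,131],2.4))
E
```

```text
clock: 17.05
eef_pos: [449.4, 54.0, 132.1]
tcp_rot: [-3.141, -0.001, 2.363]
contact_force: [0.7, 0.4, 0.6]
opening: 0.473
grasp_force: 0.0
1.2283933762319328
(array([-131.8,  -46.7,    1.1]), np.float64(-0.037), np.float64(-0.037))
```

```bash
python3 -m creep '[{"x":-44,"y":-15.6,"z":0,"rx":0,"ry":0,"rz":-0.037,"hand":40},{"x":-44,"y":-15.6,"z":0,"rx":0,"ry":0,"rz":0,"hand":40},{"x":-44,"y":-15.6,"z":0,"rx":0,"ry":0,"rz":0,"hand":40},{"x":0,"y":0,"z":0,"rx":0,"ry":0,"rz":0,"hand":40},{"x":0,"y":0,"z":0,"rx":0,"ry":0,"rz":0,"hand":40}]'
python3 - <<'E'
from h import *
print(tgt([510.5,-71.8,51],2.4))
c=get_calibration("wrist");cv2.imwrite("pics/w4.png",grab_frame("wrist")[:,:,::-1])
E
```

```text
clock: 17.68
eef_pos: [513.2, -70.2, 131.1]
tcp_rot: [-3.141, -0.001, 2.399]
contact_force: [0.5, -0.2, 0.2]
opening: 0.468
grasp_force: 0.0
(array([ 1. , -3. , 80.1]), np.float64(-0.001), np.float64(-0.001))
```

View pics/w4.png

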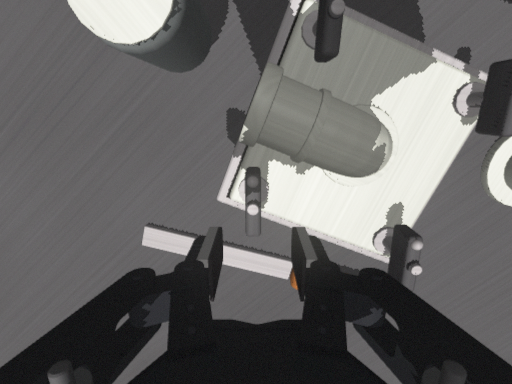

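All four bars (A 252,200; B 405,255; C 495,100; D 328,25) have turned alike, so round one is done. A is aligned. Round two: tighten A.

```bash
python3 -m creep '[{"x":1,"y":-3,"z":40,"rx":0,"ry":0,"rz":0,"hand":40},{"x":0,"y":0,"z":24,"rx":0,"ry":0,"rz":0,"hand":40},{"x":0,"y":0,"z":16,"rx":0,"ry":0,"rz":0,"hand":40},{"x":0,"y":0,"z":0,"rx":0,"ry":0,"rz":0,"hand":0},{"x":0,"y":0,"z":0,"rx":0,"ry":0,"rz":0,"hand":0},{"x":0,"y":0,"z":0,"rx":0,"ry":0,"rz":0,"hand":0},{"x":0,"y":0,"z":0,"rx":0,"ry":0,"rz":0,"hand":0},{"x":0,"y":0,"z":0,"rx":0,"ry":0,"rz":0,"hand":0},{"x":0,"y":0,"z":0,"rx":0,"ry":0,"rz":0.15,"hand":0},{"x":0,"y":0,"z":0,"rx":0,"ry":0,"rz":0.15,"hand":0},{"x":0,"y":0,"z":0,"rx":0,"ry":0,"rz":0.15,"hand":0},{"x":0,"y":0,"z":0,"rx":0,"ry":0,"rz":0.15,"hand":0},{"x":0,"y":0,"z":0,"rx":0,"ry":0,"rz":0.15,"hand":0},{"x":0,"y":0,"z":0,"rx":0,"ry":0,"rz":0.15,"hand":0},{"x":0,"y":0,"z":0,"rx":0,"ry":0,"rz":0.12,"hand":0},{"x":0,"y":0,"z":0,"rx":0,"ry":0,"rz":0.04,"hand":0},{"x":0,"y":0,"z":0,"rx":0,"ry":0,"rz":0,"hand":0}]' 60
python3 - <<'E'
from h import *
s=sense();print(2*np.pi-2.6914-s["tcp_rot"][2],s["wrist_torque"])
print(tgt([575.6,115.2,131],2.4))
E
```

```text
clock: 19.85
eef_pos: [509.4, -72.4, 51.7]
tcp_rot: [-3.139, 0.001, 1.34]
contact_force: [-10.4, -6.6, 8.2]
opening: 0.128
grasp_force: 60.7
2.252118885439004 [-0.95153572  1.33843616 -0.00151987]
(array([197.8,  21.4, -79.3]), np.float64(-1.06), np.float64(-1.06))
```

```bash
python3 -m creep '[{"x":0,"y":0,"z":0,"rx":0,"ry":0,"rz":0,"hand":40},{"x":0,"y":0,"z":0,"rx":0,"ry":0,"rz":0,"hand":40},{"x":0,"y":0,"z":0,"rx":0,"ry":0,"rz":0,"hand":40},{"x":0,"y":0,"z":-40,"rx":0,"ry":0,"rz":0,"hand":40},{"x":0,"y":0,"z":-40,"rx":0,"ry":0,"rz":0,"hand":40},{"x":49.2,"y":5.1,"z":0,"rx":0,"ry":0,"rz":0,"hand":40},{"x":49.2,"y":5.1,"z":0,"rx":0,"ry":0,"rz":0,"hand":40},{"x":49.2,"y":5.1,"z":0,"rx":0,"ry":0,"rz":0,"hand":40},{"x":49.2,"y":5.1,"z":0,"rx":0,"ry":0,"rz":0,"hand":40},{"x":0,"y":0,"z":0,"rx":0,"ry":0,"rz":-0.177,"hand":40},{"x":0,"y":0,"z":0,"rx":0,"ry":0,"rz":-0.177,"hand":40},{"x":0,"y":0,"z":0,"rx":0,"ry":0,"rz":-0.177,"hand":40},{"x":0,"y":0,"z":0,"rx":0,"ry":0,"rz":-0.177,"hand":40},{"x":0,"y":0,"z":0,"rx":0,"ry":0,"rz":-0.177,"hand":40},{"x":0,"y":0,"z":0,"rx":0,"ry":0,"rz":-0.177,"hand":40},{"x":0,"y":0,"z":0,"rx":0,"ry":0,"rz":0,"hand":40},{"x":0,"y":0,"z":0,"rx":0,"ry":0,"rz":0,"hand":40}]'
python3 - <<'E'
from h import *
print(tgt([575.6,115.2,51],2.404))
E
```

```text
clock: 21.98
eef_pos: [576.1, 115.1, 131.3]
tcp_rot: [3.141, 0.0, 2.398]
contact_force: [0.1, 0.5, 1.2]
opening: 0.465
grasp_force: 0.0
(array([ 0.4, -0.2, 80.3]), np.float64(-0.006), np.float64(-0.006))
```

```bash
python3 -m creep '[{"x":0,"y":0,"z":40,"rx":0,"ry":0,"rz":0,"hand":40},{"x":0,"y":0,"z":24,"rx":0,"ry":0,"rz":0,"hand":40},{"x":0,"y":0,"z":16,"rx":0,"ry":0,"rz":0,"hand":40},{"x":0,"y":0,"z":0,"rx":0,"ry":0,"rz":0,"hand":0},{"x":0,"y":0,"z":0,"rx":0,"ry":0,"rz":0,"hand":0},{"x":0,"y":0,"z":0,"rx":0,"ry":0,"rz":0,"hand":0},{"x":0,"y":0,"z":0,"rx":0,"ry":0,"rz":0,"hand":0},{"x":0,"y":0,"z":0,"rx":0,"ry":0,"rz":0,"hand":0},{"x":0,"y":0,"z":0,"rx":0,"ry":0,"rz":0.15,"hand":0},{"x":0,"y":0,"z":0,"rx":0,"ry":0,"rz":0.15,"hand":0},{"x":0,"y":0,"z":0,"rx":0,"ry":0,"rz":0.15,"hand":0},{"x":0,"y":0,"z":0,"rx":0,"ry":0,"rz":0.15,"hand":0},{"x":0,"y":0,"z":0,"rx":0,"ry":0,"rz":0.15,"hand":0},{"x":0,"y":0,"z":0,"rx":0,"ry":0,"rz":0.15,"hand":0},{"x":0,"y":0,"z":0,"rx":0,"ry":0,"rz":0.12,"hand":0},{"x":0,"y":0,"z":0,"rx":0,"ry":0,"rz":0.04,"hand":0},{"x":0,"y":0,"z":0,"rx":0,"ry":0,"rz":0,"hand":0}]' 60
python3 - <<'E'
from h import *
s=sense();print(2*np.pi-2.6914-s["tcp_rot"][2],s["wrist_torque"])
print(tgt([636.5,-10.9,131],2.418))
E
```

```text
clock: 24.1
eef_pos: [574.3, 114.2, 51.7]
tcp_rot: [-3.139, 0.002, 1.342]
contact_force: [-8.5, -7.4, 9.3]
opening: 0.128
grasp_force: 60.9
2.2499678298934507 [-1.05583031  1.17899454  0.00268934]
(array([-107.7,   89. ,  -79.3]), np.float64(-1.076), np.float64(-1.076))
```

```bash
python3 -m creep '[{"x":0,"y":0,"z":0,"rx":0,"ry":0,"rz":0,"hand":40},{"x":0,"y":0,"z":0,"rx":0,"ry":0,"rz":0,"hand":40},{"x":0,"y":0,"z":0,"rx":0,"ry":0,"rz":0,"hand":40},{"x":0,"y":0,"z":-40,"rx":0,"ry":0,"rz":0,"hand":40},{"x":0,"y":0,"z":-40,"rx":0,"ry":0,"rz":0,"hand":40},{"x":-36.2,"y":29.3,"z":0,"rx":0,"ry":0,"rz":0,"hand":40},{"x":-36.2,"y":29.3,"z":0,"rx":0,"ry":0,"rz":0,"hand":40},{"x":-36.2,"y":29.3,"z":0,"rx":0,"ry":0,"rz":0,"hand":40},{"x":0,"y":0,"z":0,"rx":0,"ry":0,"rz":-0.179,"hand":40},{"x":0,"y":0,"z":0,"rx":0,"ry":0,"rz":-0.179,"hand":40},{"x":0,"y":0,"z":0,"rx":0,"ry":0,"rz":-0.179,"hand":40},{"x":0,"y":0,"z":0,"rx":0,"ry":0,"rz":-0.179,"hand":40},{"x":0,"y":0,"z":0,"rx":0,"ry":0,"rz":-0.179,"hand":40},{"x":0,"y":0,"z":0,"rx":0,"ry":0,"rz":-0.179,"hand":40},{"x":0,"y":0,"z":0,"rx":0,"ry":0,"rz":0,"hand":40},{"x":0,"y":0,"z":0,"rx":0,"ry":0,"rz":0,"hand":40}]'
python3 - <<'E'
from h import *
print(tgt([636.5,-10.9,51],2.418))
E
```

```text
clock: 26.1
eef_pos: [637.0, -10.7, 131.3]
tcp_rot: [3.141, 0.0, 2.412]
contact_force: [0.3, 0.0, -0.4]
opening: 0.467
grasp_force: 0.0
(array([ 0.2, -0.5, 80.3]), np.float64(-0.006), np.float64(-0.006))
```

```bash
python3 -m creep '[{"x":0,"y":-0.5,"z":40,"rx":0,"ry":0,"rz":0,"hand":40},{"x":0,"y":0,"z":24,"rx":0,"ry":0,"rz":0,"hand":40},{"x":0,"y":0,"z":16,"rx":0,"ry":0,"rz":0,"hand":40},{"x":0,"y":0,"z":0,"rx":0,"ry":0,"rz":0,"hand":0},{"x":0,"y":0,"z":0,"rx":0,"ry":0,"rz":0,"hand":0},{"x":0,"y":0,"z":0,"rx":0,"ry":0,"rz":0,"hand":0},{"x":0,"y":0,"z":0,"rx":0,"ry":0,"rz":0,"hand":0},{"x":0,"y":0,"z":0,"rx":0,"ry":0,"rz":0,"hand":0},{"x":0,"y":0,"z":0,"rx":0,"ry":0,"rz":0.15,"hand":0},{"x":0,"y":0,"z":0,"rx":0,"ry":0,"rz":0.15,"hand":0},{"x":0,"y":0,"z":0,"rx":0,"ry":0,"rz":0.15,"hand":0},{"x":0,"y":0,"z":0,"rx":0,"ry":0,"rz":0.15,"hand":0},{"x":0,"y":0,"z":0,"rx":0,"ry":0,"rz":0.15,"hand":0},{"x":0,"y":0,"z":0,"rx":0,"ry":0,"rz":0.15,"hand":0},{"x":0,"y":0,"z":0,"rx":0,"ry":0,"rz":0.13,"hand":0},{"x":0,"y":0,"z":0,"rx":0,"ry":0,"rz":0.04,"hand":0},{"x":0,"y":0,"z":0,"rx":0,"ry":0,"rz":0,"hand":0}]' 60
python3 - <<'E'
from h import *
s=sense();print(2*np.pi-2.6914-s["tcp_rot"][2],s["wrist_torque"])
print(tgt([449.6,54.3,131],2.363))
E
```

```text
clock: 28.22
eef_pos: [635.3, -11.7, 51.7]
tcp_rot: [-3.139, 0.001, 1.345]
contact_force: [-7.1, -3.5, 5.3]
opening: 0.129
grasp_force: 60.5
2.2466466657115927 [-0.58026784  0.99266506 -0.17192908]
(array([  22.8, -195.7,  -79.3]), np.float64(-1.018), np.float64(-1.018))
```

```bash
python3 -m creep '[{"x":0,"y":0,"z":0,"rx":0,"ry":0,"rz":0,"hand":40},{"x":0,"y":0,"z":0,"rx":0,"ry":0,"rz":0,"hand":40},{"x":0,"y":0,"z":0,"rx":0,"ry":0,"rz":0,"hand":40},{"x":0,"y":0,"z":-40,"rx":0,"ry":0,"rz":0,"hand":40},{"x":0,"y":0,"z":-40,"rx":0,"ry":0,"rz":0,"hand":40},{"x":5.5,"y":-49.2,"z":0,"rx":0,"ry":0,"rz":0,"hand":40},{"x":5.5,"y":-49.2,"z":0,"rx":0,"ry":0,"rz":0,"hand":40},{"x":5.5,"y":-49.2,"z":0,"rx":0,"ry":0,"rz":0,"hand":40},{"x":5.5,"y":-49.2,"z":0,"rx":0,"ry":0,"rz":0,"hand":40},{"x":0,"y":0,"z":0,"rx":0,"ry":0,"rz":-0.17,"hand":40},{"x":0,"y":0,"z":0,"rx":0,"ry":0,"rz":-0.17,"hand":40},{"x":0,"y":0,"z":0,"rx":0,"ry":0,"rz":-0.17,"hand":40},{"x":0,"y":0,"z":0,"rx":0,"ry":0,"rz":-0.17,"hand":40},{"x":0,"y":0,"z":0,"rx":0,"ry":0,"rz":-0.17,"hand":40},{"x":0,"y":0,"z":0,"rx":0,"ry":0,"rz":-0.17,"hand":40},{"x":0,"y":0,"z":0,"rx":0,"ry":0,"rz":0,"hand":40},{"x":0,"y":0,"z":0,"rx":0,"ry":0,"rz":0,"hand":40}]'
python3 - <<'E'
from h import *
print(tgt([449.6,54.3,51],2.363))
E
```

```text
clock: 30.35
eef_pos: [449.8, 54.3, 131.4]
tcp_rot: [3.141, 0.0, 2.362]
contact_force: [0.4, -0.2, 0.0]
opening: 0.469
grasp_force: 0.0
(array([ 0.1, -0.1, 80.4]), np.float64(-0.001), np.float64(-0.001))
```

```bash
python3 -m creep '[{"x":0,"y":0,"z":40,"rx":0,"ry":0,"rz":0,"hand":40},{"x":0,"y":0,"z":24,"rx":0,"ry":0,"rz":0,"hand":40},{"x":0,"y":0,"z":16,"rx":0,"ry":0,"rz":0,"hand":40},{"x":0,"y":0,"z":0,"rx":0,"ry":0,"rz":0,"hand":0},{"x":0,"y":0,"z":0,"rx":0,"ry":0,"rz":0,"hand":0},{"x":0,"y":0,"z":0,"rx":0,"ry":0,"rz":0,"hand":0},{"x":0,"y":0,"z":0,"rx":0,"ry":0,"rz":0,"hand":0},{"x":0,"y":0,"z":0,"rx":0,"ry":0,"rz":0,"hand":0},{"x":0,"y":0,"z":0,"rx":0,"ry":0,"rz":0.15,"hand":0},{"x":0,"y":0,"z":0,"rx":0,"ry":0,"rz":0.15,"hand":0},{"x":0,"y":0,"z":0,"rx":0,"ry":0,"rz":0.15,"hand":0},{"x":0,"y":0,"z":0,"rx":0,"ry":0,"rz":0.15,"hand":0},{"x":0,"y":0,"z":0,"rx":0,"ry":0,"rz":0.15,"hand":0},{"x":0,"y":0,"z":0,"rx":0,"ry":0,"rz":0.15,"hand":0},{"x":0,"y":0,"z":0,"rx":0,"ry":0,"rz":0.1,"hand":0},{"x":0,"y":0,"z":0,"rx":0,"ry":0,"rz":0.03,"hand":0},{"x":0,"y":0,"z":0,"rx":0,"ry":0,"rz":0,"hand":0}]' 60
python3 - <<'E'
from h import *
s=sense();print(2*np.pi-2.6914-s["tcp_rot"][2],s["wrist_torque"])
E
python3 -m creep '[{"x":0,"y":0,"z":0,"rx":0,"ry":0,"rz":0,"hand":40},{"x":0,"y":0,"z":0,"rx":0,"ry":0,"rz":0,"hand":40},{"x":0,"y":0,"z":0,"rx":0,"ry":0,"rz":0,"hand":40},{"x":0,"y":0,"z":-40,"rx":0,"ry":0,"rz":0,"hand":40},{"x":0,"y":0,"z":-40,"rx":0,"ry":0,"rz":0,"hand":40},{"x":0,"y":40,"z":-30,"rx":0,"ry":0,"rz":0,"hand":40},{"x":0,"y":40,"z":-40,"rx":0,"ry":0,"rz":0,"hand":40},{"x":0,"y":40,"z":-40,"rx":0,"ry":0,"rz":0,"hand":40},{"x":0,"y":0,"z":-30,"rx":0,"ry":0,"rz":0,"hand":40},{"x":0,"y":0,"z":0,"rx":0,"ry":0,"rz":0,"hand":40},{"x":0,"y":0,"z":0,"rx":0,"ry":0,"rz":0,"hand":40}]'
python3 - <<'E'
from h import *
cv2.imwrite("pics/w5.png",grab_frame("wrist")[:,:,::-1])
E
```

```text
clock: 32.48
eef_pos: [448.4, 53.8, 51.5]
tcp_rot: [-3.14, 0.001, 1.337]
contact_force: [-6.4, -5.5, 5.4]
opening: 0.128
grasp_force: 60.6
2.2552388951817877 [-0.93175682  0.85271857  0.31465807]
clock: 33.85
eef_pos: [565.7, 26.4, 270.4]
tcp_rot: [-3.141, 0.0, 1.336]
contact_force: [-0.3, 0.0, -0.7]
opening: 0.467
grasp_force: 0.0
```

View pics/w5.png

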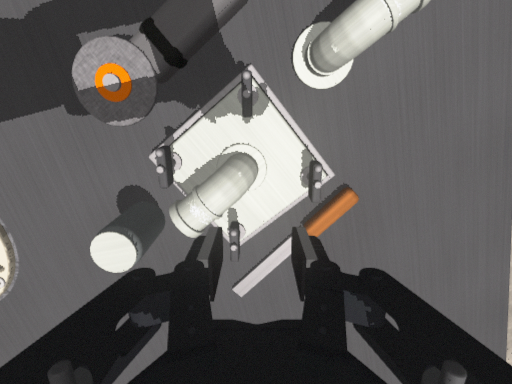

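All four bars (A 235,240; B 316,180; C 247,95; D 163,165) are parallel to each other and at their stops. The bystanders haven't moved and the arm is clear, so I'm handing in.

```bash
python3 -c "from rig import *; print(sign_off())"
```

```text
the job is handed in; nothing more can be done
None
```

I tightened all four nuts crosswise (A, C, B, D) in two rounds, first to about 1.2 rad and then to about 2.25 rad at their stops. The bystanders look unmoved, the arm is clear, and I handed the job in at about 34 s; sign-off returned no verdict.

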